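Load the blue-ended chromatography column into the instrument tray

ROBOT

A 6-joint arm with a two-finger parallel gripper is mounted at the origin on the work surface. World frame = base frame: x ahead of the robot, y to its left, z up, the work surface at z = 0. Lengths are in m, angles in rad, forces in N, time in s.
With the tool pointing down it reaches from about 0.325 to 0.775 m from the base axis. Payload 9.3 kg.
Tool frame: the origin (TCP) lies midway between the tips of the shut fingers; the grasp point (between the pads) lies 19 mm behind it; z points along the fingers, y is the line along which they close (so a half turn about z gives the same grasp; the last joint's range is limited). The gripper opens to 85 mm and grips with 20 to 120 N. Pads are 22 mm wide; open, the fingers measure 114 mm over their backs; the gripper's body (76 mm by 85 mm) begins 54 mm behind the grasp point. The pads swing forward as they close: fully open they stand 13 mm farther back than shut.
Start: joints at [-0.153, 0.259, 0.021, 1.334, 0, 1.418], TCP at [0.55, -0, 0.231] pointing down, gripper open.
Joint ranges: [-3.04, 3.04], [-0.91, 1.82], [-1.04, 1.36], [-1.92, 1.95], [-1.52, 1.45], [-3.14, 3.14]. Speed limits (rad/s): [2.22, 2.22, 2.79, 3.14, 3.14, 3.14].

INTERFACE

Orientations are given as [roll, pitch, yaw] about the fixed x, y, z axes, in that order (R = Rz(yaw) Ry(pitch) Rx(roll)).
In Python, from station import sensors, snapshot, get_calibration, ticket gives the robot as it stands.
- The arm moves only by the tool servo_tool, never from a script. Its arguments are lists of equal length, an entry for each row: "turn": the turn, a rotation vector about the world's x, y, z in rad, a list of three; "xyz": the shift along the world's x, y, z in mm, a list of three; "grip": the finger opening in mm, from 0 to 85.4. A call has 1 to 8 rows; each row shifts and turns the commanded pose from where the row before left it; what a row does not reach is not made up. A row lasts 1/10 s, in which the tool goes at most 50 mm and 8.59 degrees, less where a joint would pass 70% of its speed; a pose out of reach is approached as far as the arm can. A call with a gripper value outside its range is refused whole. The fingers move at their own pace and stop on an object; "newtons" is the grip in N (left out, the last holds). Time passes only in rows, so rows that do not move let the fingers close. It gives the time, the measured TCP pose, the force, the opening and the grip force at its end, in the units of the state.
- sensors.sense(): the state, without advancing time (a new reading comes with each control period).
- snapshot(name): name is "scene" or "side" or "wrist"; returns the picture (420x560x3 uint8, red, green, blue); there is no depth.
- get_calibration(name): a dict with "intrinsics" (3x3 intrinsics, pixels), "rvec" (rotation vector, rad) and "tvec" (3), from world to camera coordinates, as OpenCV has them; the wrist camera has in their place "hand_eye" (4x4, takes a point from camera to tool coordinates, whose origin is the TCP and whose axes are the flange's). Camera axes: x right, y down, z forward; pixel columns grow to the right and rows downward; lengths in m; the calibration is good to about 2 mm. A picture is of the moment at which its call begins: read the wrist's pose just before it. get_calibration takes no time and is no camera call.
- ticket.job_done(): hands the job in; it is judged then, once.
The state is a dict: "t": time; "joint_pos": joint angles; "qd": joint speeds; "effort": joint torques, N m; "ee_pos": TCP position; "ee_rot": TCP orientation; "wrist_force": force on the tool from outside, world axes, zero at the start; "wrist_torque": the same for the moment, N m; "width": finger opening in m; "gripper_force": force on a finger pad.
Only numpy, scipy, OpenCV 4.12 (cv2) and the standard library are available. Lean on these libraries where they do the work, as an engineer would, in place of code of your own. Each camera call takes 0.05 s, during which the arm holds its last target. There are 200 camera calls.

TASK

Take the steel column with the blue end nuts out of the three-place storage rack and lay it in the empty cradle of the white instrument tray, resting in both saddles with its middle about half-way between them and either end first. Set it down gently rather than dropping it, let go, and leave the red and green columns lying in the rack.

Things in the scene. Friction and masses are not known exactly. Their poses are not given: they have to be found in the camera images.
- blue_mid (a point): Centre of the column to move: steel tube, 24 mm diameter, lying level, axis 80 mm above the bench; 200 mm long over two blue end nuts (each 24 long, 32 diameter), 0.34 to 0.53 kg. x runs along the tube; it can roll. It rests on two V saddles 46 mm either side of this point (12 mm thick); the 80 mm of bare tube between them is free to grip from above, open 68 mm down to the rack's base plate.
- tray_seat (a point): Where the column's centre rests when laid in the fixed white tray: 72 mm above the bench, 60 mm above the tray floor. x runs along the cradle, y across, z up. Cradle: two black V saddles 46 mm either side along x, 12 mm thick, 48 mm wide, flanks 30 degrees from level, outer edges 1 mm below this point. Tray 250 (x) by 130 mm, rim 22 mm high. Rack on one side of the bench, tray on the other.
- red_mid (a point): Centre of the red-ended column, the same size as the blue one; x runs along it. To be left in the rack. The fixed aluminium rack (130 by 270 mm) has three parallel places side by side, 90 mm apart, each with two grey V saddles; the columns lie in them in any order.
- green_mid (a point): Centre of the green-ended column, the same size as the blue one; x runs along it. It lies in another place of the rack and is to be left there.
There are look-alikes about, which are no part of the job. Leave any yellow look-alike of the part that bears blue_mid alone.

How it is judged:
On the way:
1. the blue-ended column is lifted clear of the rack (height (world z) of blue_mid above 0.105 m), for 0.2 s.
At the end, for the whole second after the job is handed in: The blue-ended column lies still and released in both saddles of the tray: its centre within 20 mm of the seat point along the cradle, 10 mm across it and 6 mm in height, its axis within 10 degrees of the cradle's. The red and green columns are within 25 mm of where they were (x of blue_mid in the frame of tray_seat between -0.02 and 0.02 m and y of blue_mid in the frame of tray_seat between -0.01 and 0.01 m and z of blue_mid in the frame of tray_seat between -0.006 and 0.006 m and angle between the x axis of blue_mid and the x axis of tray_seat, either way round below 0.175 rad and linear speed of column_blue below 0.02 m/s and distance of each of red_mid, green_mid from where it was at the start of the episode below 0.025 m); the robot touches nothing.
It fails at once if the blue-ended column is dropped (falls out of the fingers' hold faster than 0.5 m/s, a fall of more than about 13 mm) (contact force between the fingers and column_blue below 0.05 N and linear speed of column_blue above 0.5 m/s).
It fails at once if the red or green column is knocked out of its place (moved more than 25 mm) (distance of any of red_mid, green_mid from where it was at the start of the episode above 0.025 m).
It also fails if it takes over 37 s, if anything falls off the work surface, if the arm or the gripper's body presses on something with over 40 N, if the wrist force passes 120 N, or if a joint passes its speed limit or range.

## Working session

There is one attempt and no reset: what is moved stays moved. The work goes in short steps, Python scripts to look and compute and a tool call to move; the robot and the scene stay as the last step left them, time stands still between calls to the robot, and variables do not carry over. Pictures are saved under pics/ and viewed, at most 10 in all, crops included, and the job is handed in when it is done.

Besides the shell and the picture viewer there is one more tool, called after ">>>" in YAML: its name, and indented under it one key for each argument. servo_tool: Moves the arm, as the interface text tells. Its arguments: {"type":"object","properties":{"turn":{"type":"array","items":{"type":"array","items":{"type":"number"}}},"xyz":{"type":"array","items":{"type":"array","items":{"type":"number"}}},"grip":{"type":"array","items":{"type":"number"}},"newtons":{"type":"number"}},"required":["turn","xyz","grip"]}

```bash
mkdir -p pics
cat > h.py <<'E'
import numpy as np, cv2
from station import sensors, snapshot, get_calibration, ticket
from scipy.spatial.transform import Rotation as R
def cam(n, s=None):
    c=get_calibration(n); K=np.array(c["intrinsics"])
    if n=="wrist":
        T=np.eye(4); r=np.array(s["ee_rot"]); T[:3,:3]=R.from_euler('xyz',r).as_matrix() if r.size==3 else r
        T[:3,3]=s["ee_pos"]; W=T@np.array(c["hand_eye"]); return K,W[:3,:3],W[:3,3]
    Rm=cv2.Rodrigues(np.array(c["rvec"],float))[0]; return K,Rm.T,-Rm.T@np.array(c["tvec"],float).ravel()
def ray(C,uv,z):
    K,Rw,o=C; d=Rw@np.linalg.solve(K,[uv[0],uv[1],1.]); return o+d*(z-o[2])/d[2]
def proj(C,p):
    K,Rw,o=C; q=K@(Rw.T@(np.array(p)-o)); return q[:2]/q[2]
def save(n,im): cv2.imwrite("pics/"+n,im[...,::-1])
E
python3 - <<'E'
from h import *
a=snapshot("scene");b=snapshot("side");save("scene0.png",a);save("side0.png",b)
s=sensors.sense();print(s);w=snapshot("wrist");save("wrist0.png",w)
for n in("scene","side"):print(n,cam(n)[2])
print(get_calibration("wrist"))
E
```

```text
{'t': 0.1, 'joint_pos': array([-1.52569284e-01,  2.59129508e-01,  2.08319200e-02,  1.33366960e+00,
        4.92861375e-05,  1.41816706e+00]), 'qd': array([-0.00033181, -0.002517  ,  0.00160425, -0.00192136,  0.00184931,
        0.00082753]), 'effort': array([ 3.14176716e-03, -5.56694484e+01,  3.45071769e+01,  1.17344077e-02,
       -2.28166823e-04,  1.16645586e-05]), 'ee_pos': array([5.49759511e-01, 6.38771701e-05, 2.30727823e-01]), 'ee_rot': array([-3.14044290e+00, -2.26727522e-04,  1.57085615e+00]), 'wrist_force': array([ 0.44754904, -0.00574725, -0.1933425 ]), 'wrist_torque': array([ 0.04944016, -0.01186325,  0.01184028]), 'gripper_force': 0.0, 'width': 0.0855780357452198}
scene [1.09188265 0.14802337 1.14053418]
side [0.35061743 1.20732908 0.82304133]
{'intrinsics': array([[311.65606929,   0.        , 281.07457171],
       [  0.        , 311.65606929, 201.57754659],
       [  0.        ,   0.        ,   1.        ]]), 'hand_eye': array([[-6.52641095e-04, -9.64536507e-01, -2.63948672e-01,
         6.65994244e-02],
       [ 9.99999080e-01, -3.15694515e-04, -1.31897466e-03,
        -6.12875097e-04],
       [ 1.18887206e-03, -2.63949290e-01,  9.64535826e-01,
        -1.43025802e-01],
       [ 0.00000000e+00,  0.00000000e+00,  0.00000000e+00,
         1.00000000e+00]])}
```

View pics/scene0.png

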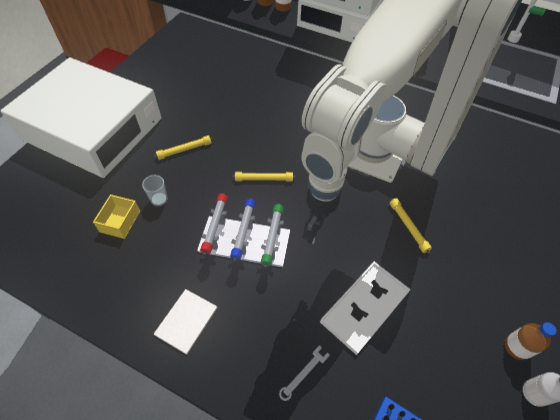

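View pics/side0.png

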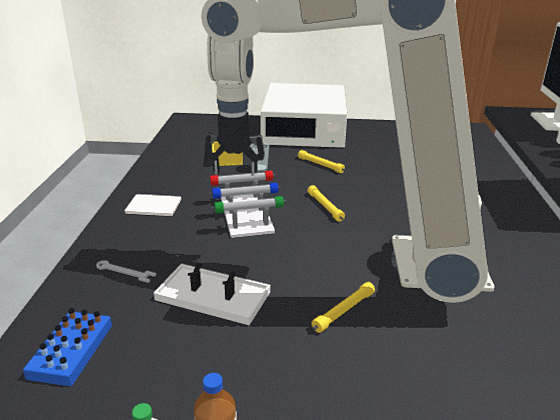

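The scene view shows three columns in the white rack: red at (222,199)/(207,246), blue at (250,203)/(236,253) and green at (278,209)/(267,259). The yellow look-alikes lie on the bench at (184,148), (264,177) and (410,225). The middle column with blue nuts is the one meant. The tray's black saddles are near (379,289) and (359,311).

I'll measure these and make one enlarged crop to confirm.

```bash
cat > m.py <<'E'
from h import *
def blobs(m,amin=15):
    n,l,st,c=cv2.connectedComponentsWithStats(m.astype(np.uint8)); 
    return [(c[i],st[i,4],st[i,:4]) for i in range(1,n) if st[i,4]>=amin]
def colour(im,name):
    h=cv2.cvtColor(im,cv2.COLOR_RGB2HSV).astype(int);H,S,V=h[...,0],h[...,1],h[...,2]
    r={"blue":(H>110)&(H<130),"red":(H<5)|(H>174),"green":(H>50)&(H<80)}[name]
    return r&(S>130)&(V>60)
E
python3 - <<'E'
from m import *
A=cv2.imread("pics/scene0.png")[...,::-1].copy();B=cv2.imread("pics/side0.png")[...,::-1].copy()
for n,im,box in(("scene",A,(190,190,300,275)),("side",B,(200,160,295,225))):
    C=cam(n)
    for c in("red","blue","green"):
        m=colour(im,c);k=np.zeros_like(m);k[box[1]:box[3],box[0]:box[2]]=1
        b=sorted(blobs(m&k),key=lambda t:-t[1])[:2]
        P=[ray(C,t[0],.083) for t in b]
        print(n,c,[(t[0].round(1),t[1]) for t in b],np.round(P,4).tolist(),"mid",np.mean(P,0).round(4),"len",np.linalg.norm(P[0]-P[1]).round(4) if len(P)>1 else 0)
    # tray
    g=cv2.cvtColor(im,cv2.COLOR_RGB2GRAY)
    x0,y0,x1,y1=(310,255,420,360) if n=="scene" else (145,255,280,330)
    sub=g[y0:y1,x0:x1]; w=(sub>95).astype(np.uint8)
    cs=max(cv2.findContours(w,cv2.RETR_EXTERNAL,cv2.CHAIN_APPROX_NONE)[0],key=cv2.contourArea)
    hull=cv2.convexHull(cs);ap=cv2.approxPolyDP(hull,4,True)[:,0]+[x0,y0]
    print(n,"tray corners",ap.tolist(),[ray(C,p,.022)[:2].round(3).tolist() for p in ap])
    f=np.zeros_like(w);cv2.drawContours(f,[hull],-1,1,-1)
    for t in blobs((f>0)&(sub<50),20): print("dark",t[0]+[x0,y0],t[1:])
a=cv2.resize(A[190:275,190:300],None,fx=3.6,fy=3.6,interpolation=3)[:300]
b=cv2.resize(A[255:360,315:420],None,fx=3.6,fy=3.6,interpolation=3)
c=cv2.resize(B[255:330,145:280],None,fx=3.6,fy=3.6,interpolation=3)
o=np.zeros((600,790,3),np.uint8);o[:a.shape[0],:a.shape[1]]=a;o[:b.shape[0],400:400+b.shape[1]]=b[:, :390];o[320:320+c.shape[0],:c.shape[1]]=c[:280] 
save("crop1.png",o)
E
```

```text
scene red [(array([206.1, 247.1]), np.int32(96)), (array([222.3, 197.3]), np.int32(71))] [[0.663, -0.2872, 0.083], [0.4886, -0.3387, 0.083]] mid [ 0.5758 -0.313   0.083 ] len 0.1818
scene blue [(array([235.9, 253. ]), np.int32(96)), (array([249.9, 202.6]), np.int32(68))] [[0.6396, -0.2006, 0.083], [0.4659, -0.2518, 0.083]] mid [ 0.5527 -0.2262  0.083 ] len 0.1811
scene green [(array([277.9, 207.3]), np.int32(43)), (array([265.7, 257.8]), np.int32(41))] [[0.4411, -0.1662, 0.083], [0.6133, -0.1173, 0.083]] mid [ 0.5272 -0.1418  0.083 ] len 0.179
scene tray corners [[374, 261], [409, 290], [356, 354], [320, 320]] [[0.443, 0.163], [0.485, 0.285], [0.726, 0.213], [0.686, 0.092]]
dark [377.23015873 289.66666667] (np.int32(126), array([61, 26, 16, 17], dtype=int32))
dark [357.54961832 312.20610687] (np.int32(131), array([41, 48, 17, 18], dtype=int32))
side red [(array([213.8, 179.8]), np.int32(81)), (array([268.8, 175.2]), np.int32(76))] [[0.6634, -0.2795, 0.083], [0.4928, -0.3293, 0.083]] mid [ 0.5781 -0.3044  0.083 ] len 0.1777
side blue [(array([216.2, 192.8]), np.int32(86)), (array([273.7, 187.5]), np.int32(82))] [[0.6399, -0.1922, 0.083], [0.4698, -0.2432, 0.083]] mid [ 0.5549 -0.2177  0.083 ] len 0.1776
side green [(array([218.8, 207. ]), np.int32(92)), (array([279.1, 201.1]), np.int32(87))] [[0.6168, -0.1054, 0.083], [0.4467, -0.1566, 0.083]] mid [ 0.5318 -0.131   0.083 ] len 0.1776
side tray corners [[153, 293], [180, 264], [270, 285], [249, 324], [159, 301]] [[0.721, 0.22], [0.686, 0.097], [0.444, 0.166], [0.478, 0.31], [0.699, 0.249]]
dark [194.84816754 278.60209424] (np.int32(191), array([43, 11, 13, 25], dtype=int32))
dark [228.97916667 286.828125  ] (np.int32(192), array([78, 19, 12, 26], dtype=int32))
```

View pics/crop1.png

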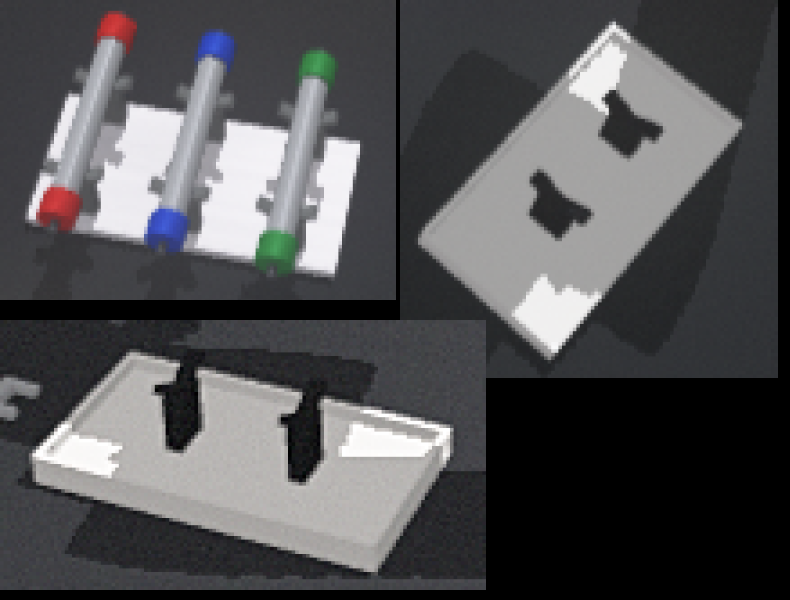

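The crop confirms that the blue-nutted column is in the middle place. It sits at about (0.554, -0.222) with yaw about 0.287, near a 90 mm pitch from its neighbours. The tray centre is at about (0.585, 0.19) with axis yaw about -0.285, and the measured rim is about 252 x 128 mm, so it agrees with the given size. The rack grasp needs a turn of +1.857, which leaves joint 6 in range at both ends.

>>> servo_tool:
  turn:
    - [0,0,0.143]
    - [0,0,0.143]
    - [0,0,0.143]
    - [0,0,0.143]
    - [0,0,0.143]
    - [0,0,0.143]
    - [0,0,0.143]
  xyz:
    - [0,-17,0]
    - [0,-17,0]
    - [0,-17,0]
    - [0,-17,0]
    - [0,-17,0]
    - [0,-17,0]
    - [0,-17,0]
  grip: [85,85,85,85,85,85,85]
  newtons: 60

```text
t: 0.85
ee_pos: [0.5499, -0.1197, 0.231]
ee_rot: [-3.141, -0.001, 2.578]
wrist_force: [0.2, 0.1, -0.5]
width: 0.0851
gripper_force: 0.0
```

>>> servo_tool:
  turn:
    - [0,0,0.143]
    - [0,0,0.143]
    - [0,0,0.143]
    - [0,0,0.143]
    - [0,0,0.143]
    - [0,0,0.141]
    - [0,0,0]
    - [0,0,0]
  xyz:
    - [1,-17,0]
    - [1,-17,0]
    - [1,-17,0]
    - [1,-17,0]
    - [0,-17,0]
    - [0,-18,0]
    - [0,0,0]
    - [0,0,0]
  grip: [85,85,85,85,85,85,85,85]

```text
t: 1.65
ee_pos: [0.5538, -0.222, 0.2309]
ee_rot: [3.141, -0.0, -2.859]
wrist_force: [0.4, 0.6, 0.5]
width: 0.0853
gripper_force: 0.0
```

```bash
cat > w.py <<'E'
from m import *
s=sensors.sense();w=snapshot("wrist");C=cam("wrist",s)
print(s["t"],s["ee_pos"].round(4),s["ee_rot"].round(3),s["joint_pos"].round(2))
for c in("blue","green","red"):
    b=sorted(blobs(colour(w,c),60),key=lambda t:-t[1])[:2]
    P=[ray(C,t[0],.083) for t in b]
    print(c,[(t[0].round(1),t[1],t[2]) for t in b],np.round(P,4).tolist())
    if len(P)==2:
        d=P[0]-P[1];print(" mid",np.mean(P,0).round(4),"len",np.linalg.norm(d).round(4),"yaw",np.arctan(d[1]/d[0]).round(4))
E
cat > w1.py <<'E'
from w import *
save("w1.png",w)
E
python3 w1.py
```

```text
1.65 [ 0.5538 -0.222   0.2309] [ 3.141 -0.    -2.859] [-0.52  0.34  0.14  1.37  0.   -0.8 ]
blue [(array([277.2,  93.5]), np.int32(1054), array([260,  79,  36,  31], dtype=int32)), (array([278.7, 277.2]), np.int32(758), array([263, 260,  32,  32], dtype=int32))] [[0.471, -0.2493, 0.083], [0.6439, -0.1983, 0.083]]
 mid [ 0.5574 -0.2238  0.083 ] len 0.1802 yaw 0.287
green [(array([378.4,  96.2]), np.int32(1078), array([359,  82,  40,  30], dtype=int32)), (array([361.1, 279.5]), np.int32(565), array([349, 261,  26,  33], dtype=int32))] [[0.4482, -0.1626, 0.083], [0.6227, -0.1153, 0.083]]
 mid [ 0.5354 -0.1389  0.083 ] len 0.1808 yaw 0.2646
red [(array([175.7,  91.6]), np.int32(1144), array([156,  76,  41,  32], dtype=int32)), (array([198.4, 275.1]), np.int32(487), array([188, 257,  21,  33], dtype=int32))] [[0.4943, -0.3358, 0.083], [0.6646, -0.2786, 0.083]]
 mid [ 0.5795 -0.3072  0.083 ] len 0.1796 yaw 0.3238
```

View pics/w1.png

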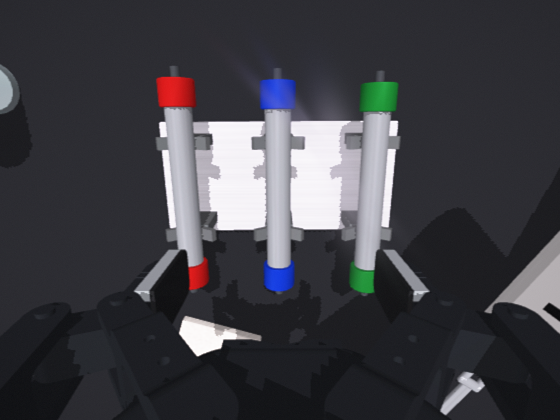

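The wrist view has the blue column centred at columns 277–279, with its nuts at rows 93 and 277, and the open fingers straddle it. The measured length (180 mm between nut centres) and yaw 0.287 are close to what they should be. I'll shift by about (+3, -2) mm and descend with the TCP to 61 mm.

>>> servo_tool:
  turn:
    - [0,0,0.004]
    - [0,0,0]
    - [0,0,0]
    - [0,0,0]
    - [0,0,0]
    - [0,0,0]
    - [0,0,0]
    - [0,0,0]
  xyz:
    - [2.5,-2.5,0]
    - [0,0,-25]
    - [0,0,-30]
    - [0,0,-30]
    - [0,0,-30]
    - [0,0,-30]
    - [0,0,-25]
    - [0,0,0]
  grip: [85,85,85,85,85,85,85,85]

```text
t: 2.5
ee_pos: [0.555, -0.223, 0.0582]
ee_rot: [3.137, -0.004, -2.852]
wrist_force: [-0.7, 0.4, 0.6]
width: 0.0847
gripper_force: 0.0
```

>>> servo_tool:
  turn:
    - [0,0,0]
    - [0,0,0]
    - [0,0,0]
    - [0,0,0]
    - [0,0,0]
    - [0,0,0]
    - [0,0,0]
    - [0,0,0]
  xyz:
    - [0,0,0]
    - [0,0,0]
    - [0,0,0]
    - [0,0,0]
    - [0,0,0]
    - [0,0,0]
    - [0,0,0]
    - [0,0,0]
  grip: [60,50,42,36,31,26,20,15]

```text
t: 3.3
ee_pos: [0.5565, -0.2243, 0.0617]
ee_rot: [3.141, 0.0, -2.851]
wrist_force: [-1.3, 2.6, 5.7]
width: 0.0224
gripper_force: 58.5
```

>>> servo_tool:
  turn:
    - [0,0,0]
    - [0,0,0]
    - [0,0,0]
    - [0,0,0]
    - [0,0,0]
    - [0,0,0]
    - [0,0,0]
    - [0,0,0]
  xyz:
    - [0,0,0]
    - [0,0,5]
    - [0,0,10]
    - [0,0,20]
    - [0,0,25]
    - [0,0,30]
    - [0,0,25]
    - [0,0,15]
  grip: [15,15,15,15,15,15,15,15]
  newtons: 80

```text
t: 4.1
ee_pos: [0.5568, -0.2248, 0.194]
ee_rot: [-3.14, 0.002, -2.851]
wrist_force: [0.5, -0.1, -3.9]
width: 0.0221
gripper_force: 78.5
```

>>> servo_tool:
  turn:
    - [0,0,0]
    - [0,0,0]
    - [0,0,0]
    - [0,0,0]
  xyz:
    - [0,0,10]
    - [0,0,0]
    - [0,0,0]
    - [0,0,0]
  grip: [15,15,15,15]

```text
t: 4.5
ee_pos: [0.5561, -0.2243, 0.2001]
ee_rot: [3.14, -0.001, -2.851]
wrist_force: [0.1, 0.4, -4.6]
width: 0.0221
gripper_force: 78.5
```

```bash
cat > held.py <<'E'
from m import *
def held(dz=.019):
    s=sensors.sense();w=snapshot("wrist");C=cam("wrist",s)
    m=colour(w,"blue"); b=sorted(blobs(m,60),key=lambda t:-t[1])[:2]
    z=s["ee_pos"][2]+dz
    P=[ray(C,t[0],z+.003) for t in b]; d=P[0]-P[1]; mid=np.mean(P,0)
    print(s["t"],s["ee_pos"].round(4),s["ee_rot"].round(4),"w",round(s["width"],4),s["gripper_force"],s["wrist_force"].round(1))
    print("held",[t[0].round(1).tolist() for t in b],[t[1] for t in b],"mid-tcp",(mid-s["ee_pos"]).round(4),"len",np.linalg.norm(d).round(4),"yaw",np.arctan(d[1]/d[0]).round(4))
    return s,w,C
E
python3 -c "
from held import *
held()
a=snapshot('side');C=cam('side')
b=sorted(blobs(colour(a,'blue')[:260],20),key=lambda t:-t[1])[:2];print([(t[0].round(1),t[1]) for t in b])
s=sensors.sense();z=s['ee_pos'][2]+.019;print([ray(C,t[0],z).round(4) for t in b])"
```

```text
Traceback (most recent call last):
  File "held.py", line 6, in held
    P=[ray(C,t[0],z+.003) for t in b]; d=P[0]-P[1]; mid=np.mean(P,0)
                                              ~^^^
IndexError: list index out of range
```

The column is held (4.6 N, 22 mm opening). One nut is hidden behind the gripper in the wrist view. I'll carry it across and stop short of the tray, so the wrist camera can see the cradle beside the column.

>>> servo_tool:
  turn:
    - [0,0,-0.02]
    - [0,0,-0.05]
    - [0,0,-0.05]
    - [0,0,-0.05]
    - [0,0,-0.05]
    - [0,0,-0.05]
    - [0,0,-0.05]
    - [0,0,-0.05]
  xyz:
    - [0,10,0]
    - [2,20,0]
    - [3,28,0]
    - [3,28,0]
    - [3,28,0]
    - [3,28,0]
    - [3,28,0]
    - [3,28,0]
  grip: [15,15,15,15,15,15,15,15]

```text
t: 5.35
ee_pos: [0.5762, -0.0253, 0.2006]
ee_rot: [3.141, -0.001, 3.06]
wrist_force: [1.1, 0.2, -4.0]
width: 0.0218
gripper_force: 78.6
```

>>> servo_tool:
  turn:
    - [0,0,-0.05]
    - [0,0,-0.05]
    - [0,0,-0.05]
    - [0,0,-0.05]
    - [0,0,0]
    - [0,0,0]
    - [0,0,0]
  xyz:
    - [3,28,0]
    - [3,28,0]
    - [3,28,0]
    - [0,15,0]
    - [0,5,0]
    - [0,0,0]
    - [0,0,0]
  grip: [15,15,15,15,15,15,15]

```text
t: 6.05
ee_pos: [0.5855, 0.0768, 0.201]
ee_rot: [-3.141, -0.0, 2.862]
wrist_force: [0.2, -0.8, -3.6]
width: 0.0215
gripper_force: 78.7
```

```bash
python3 -c "
from held import *
s=sensors.sense();print(s['t'],s['ee_pos'].round(4),s['ee_rot'].round(4),s['joint_pos'].round(2))
w=snapshot('wrist');save('w2.png',w)
for n in('side','scene'):
  a=snapshot(n);C=cam(n);save(n+'2.png',a)
  m=colour(a,'blue');m[300:]=0;m[:,460:]=0
  b=sorted(blobs(m,20),key=lambda t:-t[1])[:2]
  P=[ray(C,t[0],s['ee_pos'][2]+.019+.003) for t in b];print(n,[(t[0].round(1),t[1]) for t in b],np.round(P,4).tolist(),np.mean(P,0)-s['ee_pos'])"
```

```text
6.05 [0.5855 0.0768 0.201 ] [-3.1412e+00 -4.0000e-04  2.8625e+00] [-0.01  0.34  0.06  1.29 -0.    0.27]
side [(array([248.4, 201.3]), np.int32(143)), (array([182.3, 188.8]), np.int32(124))] [[0.5013, 0.1087, 0.223], [0.6725, 0.0591, 0.223]] [0.00144218 0.00709238 0.022     ]
scene [(array([315.5, 278.5]), np.int32(154)), (array([363.8, 234.7]), np.int32(33))] [[0.67, 0.0506, 0.223], [0.4999, 0.1111, 0.223]] [-0.00051005  0.00407388  0.022     ]
```

View pics/w2.png

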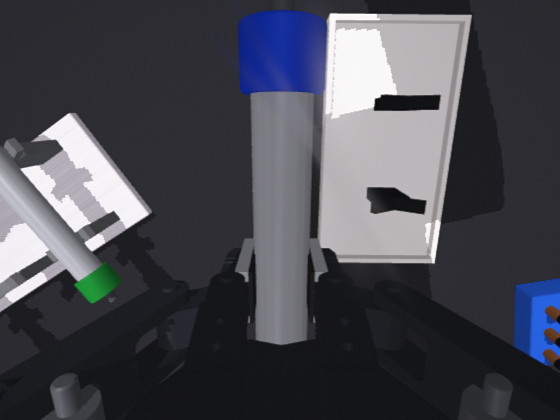

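The wrist view shows the tray on the right: rim corners near (329,16), (469,16), (435,262) and (318,262), with saddles at (407,102) and (397,201). Next I'll cast these pixels to points.

Run:
```python
from held import *
s=sensors.sense();C=cam("wrist",s);w=cv2.imread("pics/w2.png")[...,::-1].copy()
g=cv2.cvtColor(w,cv2.COLOR_RGB2GRAY)
for uv in[(329,16),(469,16),(435,262),(318,262)]: print(uv,ray(C,uv,.022).round(4))
c=np.mean([ray(C,uv,.022) for uv in[(329,16),(469,16),(435,262),(318,262)]],0);print("rim centre",c)
yaw=-.284
for x0,y0,x1,y1 in((350,85,450,120),(350,175,440,225)):
    m=np.zeros_like(g,bool);m[y0:y1,x0:x1]=g[y0:y1,x0:x1]<60
    t=max(blobs(m,30),key=lambda t:t[1]);print(t)
    cs=cv2.findContours(m.astype(np.uint8),0,2)[0];k=max(cs,key=cv2.contourArea);ap=cv2.approxPolyDP(k,1.5,True)[:,0]
    e=np.array([np.cos(yaw),np.sin(yaw)]);n=np.array([-e[1],e[0]])
    for p in ap:
        q=ray(C,p,.071)[:2];print(p,q.round(4),"rel rim centre along,across mm",((q-c[:2])@e*1e3).round(1),((q-c[:2])@n*1e3).round(1))
print("axis",np.arctan2(*(ray(C,(469,16),.022)-ray(C,(435,262),.022))[[1,0]]),np.arctan2(*(ray(C,(329,16),.022)-ray(C,(318,262),.022))[[1,0]]))
o=cv2.resize(w[80:230,350:450],None,fx=4,fy=4,interpolation=2);a=cv2.imread("pics/scene2.png")[...,::-1]
o2=cv2.resize(a[225:360,300:420],None,fx=3.2,fy=3.2,interpolation=2)
f=np.zeros((600,790,3),np.uint8);f[:,:400]=o;f[:o2.shape[0],400:400+o2.shape[1]]=o2;save("crop2.png",f)
```

```text
(329, 16) [0.447  0.1621 0.022 ]
(469, 16) [0.4828 0.2862 0.022 ]
(435, 262) [0.7216 0.2182 0.022 ]
(318, 262) [0.6848 0.0909 0.022 ]
rim centre [0.58406238 0.18934348 0.022     ]
(array([406.88852459, 102.55300546]), np.int32(915), array([374,  95,  66,  16], dtype=int32))
[374 109] [0.5364 0.1716] rel rim centre along,across mm -40.7 -30.4
[437 109] [0.5511 0.2225] rel rim centre along,across mm -40.9 22.6
[439  95] [0.5405 0.2258] rel rim centre along,across mm -52.0 22.8
[382  95] [0.5273 0.1802] rel rim centre along,across mm -51.9 -24.6
[375 100] [0.5296 0.1739] rel rim centre along,across mm -47.9 -30.1
(array([393.3125    , 200.81818182]), np.int32(1056), array([368, 188,  58,  26], dtype=int32))
[368 188] [0.6018 0.1527] rel rim centre along,across mm 27.3 -30.2
[368 197] [0.61   0.1509] rel rim centre along,across mm 35.7 -29.6
[372 201] [0.6147 0.1537] rel rim centre along,across mm 39.4 -25.7
[371 211] [0.6238 0.1508] rel rim centre along,across mm 48.9 -25.8
[373 212] [0.6252 0.1524] rel rim centre along,across mm 49.8 -23.9
[399 209] [0.629  0.1759] rel rim centre along,across mm 46.9 -0.4
[423 213] [0.6389 0.1963] rel rim centre along,across mm 50.7 22.1
[425 201] [0.6281 0.1999] rel rim centre along,across mm 39.3 22.5
[410 199] [0.6224 0.1872] rel rim centre along,across mm 37.4 8.6
[394 188] [0.6083 0.1751] rel rim centre along,across mm 27.2 -6.9
axis 2.8642384780741703 2.850800716712231
```

View pics/crop2.png

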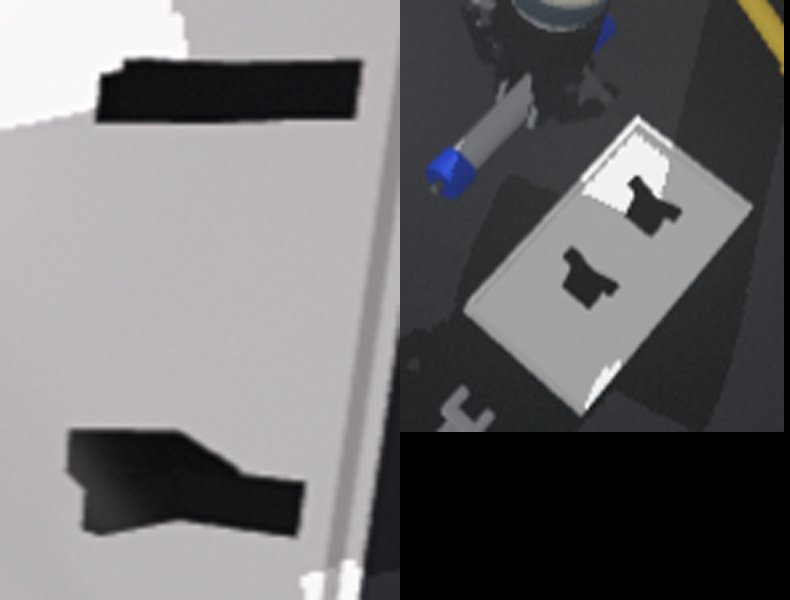

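The cradle centre comes out at about (0.583, 0.188) with axis yaw -0.285. The saddles sit at -46.4 and +45 mm along the axis and their tips at ±23.5 mm across, so both match the given sizes. The move over the seat is (-3, +112) mm with a turn of -0.006.

>>> servo_tool:
  turn:
    - [0,0,-0.006]
    - [0,0,0]
    - [0,0,0]
    - [0,0,0]
    - [0,0,0]
    - [0,0,0]
    - [0,0,0]
    - [0,0,0]
  xyz:
    - [0,10,0]
    - [-1,20,0]
    - [-1,25,0]
    - [-1,25,0]
    - [0,20,0]
    - [0,12,0]
    - [0,0,0]
    - [0,0,0]
  grip: [15,15,15,15,15,15,15,15]

```text
t: 7.0
ee_pos: [0.5825, 0.1894, 0.2012]
ee_rot: [-3.141, -0.0, 2.856]
wrist_force: [-0.2, 0.1, -3.8]
width: 0.0218
gripper_force: 78.8
```

>>> servo_tool:
  turn:
    - [0,0,0]
    - [0,0,0]
    - [0,0,0]
    - [0,0,0]
    - [0,0,0]
    - [0,0,0]
    - [0,0,0]
    - [0,0,0]
  xyz:
    - [0,0,-10]
    - [0,0,-20]
    - [0,0,-25]
    - [0,0,-25]
    - [0,0,-25]
    - [0,0,-20]
    - [0,0,-8]
    - [0,0,0]
  grip: [15,15,15,15,15,15,15,15]

```text
t: 7.8
ee_pos: [0.5818, 0.1887, 0.067]
ee_rot: [-3.14, -0.002, 2.855]
wrist_force: [-0.1, 0.8, -4.5]
width: 0.0217
gripper_force: 78.8
```

Run:
```python
from held import *
s=sensors.sense();print(s['ee_pos'].round(4),s['ee_rot'].round(4),s["wrist_force"].round(1))
a=snapshot("side");b=snapshot("scene")
o=np.zeros((420,800,3),np.uint8);o[:,:400]=cv2.resize(a[215:341,140:260],(400,420),interpolation=2);o[:,400:]=cv2.resize(b[230:356,310:430],(400,420),interpolation=2)
save("c3.png",o)
```

```text
[0.5818 0.1887 0.067 ] [-3.1404e+00 -2.1000e-03  2.8549e+00] [-0.1  0.8 -4.5]
```

View pics/c3.png

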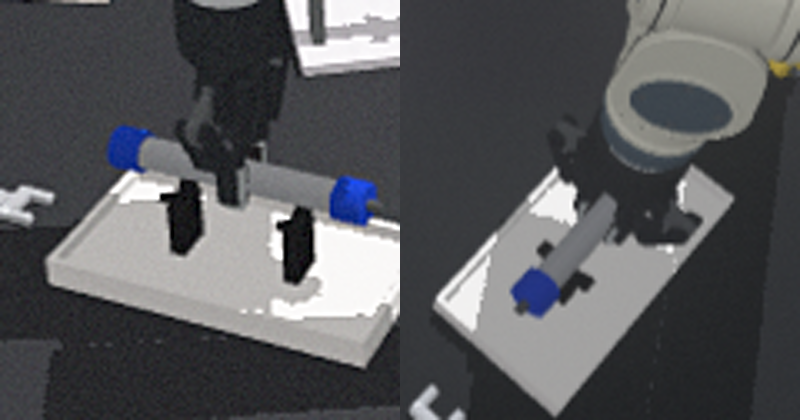

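The column hangs level and centred over both saddles. In the crop the nuts are at (130,148) and (352,200) and the saddles at (185,215) and (298,240). I'll lower it slowly.

>>> servo_tool:
  turn:
    - [0,0,0]
    - [0,0,0]
    - [0,0,0]
    - [0,0,0]
    - [0,0,0]
    - [0,0,0]
    - [0,0,0]
  xyz:
    - [0,0,-3]
    - [0,0,-3]
    - [0,0,-2]
    - [0,0,-2]
    - [0,0,-1]
    - [0,0,0]
    - [0,0,0]
  grip: [15,15,15,15,15,15,15]

```text
t: 8.6
ee_pos: [0.5825, 0.1895, 0.0573]
ee_rot: [3.142, 0.0, 2.856]
wrist_force: [0.0, 0.0, -3.2]
width: 0.0215
gripper_force: 78.8
```

>>> servo_tool:
  turn:
    - [0,0,0]
    - [0,0,0]
    - [0,0,0]
    - [0,0,0]
  xyz:
    - [0,0,-1]
    - [0,0,-0.5]
    - [0,0,0]
    - [0,0,0]
  grip: [15,15,15,15]
  newtons: 40

```text
t: 9.0
ee_pos: [0.5825, 0.1895, 0.0558]
ee_rot: [3.142, 0.0, 2.856]
wrist_force: [0.3, -0.5, -3.8]
width: 0.0218
gripper_force: 78.8
```

>>> servo_tool:
  turn:
    - [0,0,0]
    - [0,0,0]
    - [0,0,0]
    - [0,0,0]
  xyz:
    - [0,0,-0.8]
    - [0,0,-0.7]
    - [0,0,0]
    - [0,0,0]
  grip: [15,15,15,15]

```text
t: 9.4
ee_pos: [0.5826, 0.1896, 0.0545]
ee_rot: [3.141, 0.0, 2.856]
wrist_force: [-0.5, 0.4, -1.2]
width: 0.0216
gripper_force: 79.1
```

>>> servo_tool:
  turn:
    - [0,0,0]
    - [0,0,0]
    - [0,0,0]
    - [0,0,0]
  xyz:
    - [0,0,-0.5]
    - [0,0,-0.5]
    - [0,0,0]
    - [0,0,0]
  grip: [15,15,15,15]

```text
t: 9.8
ee_pos: [0.5829, 0.1898, 0.0542]
ee_rot: [3.141, 0.001, 2.856]
wrist_force: [-2.8, 2.0, 5.4]
width: 0.0217
gripper_force: 79.9
```

The column is seated: the force went from -4 to +5 N at the expected height. I'll open the fingers gently.

>>> servo_tool:
  turn:
    - [0,0,0]
    - [0,0,0]
    - [0,0,0]
    - [0,0,0]
    - [0,0,0]
    - [0,0,0]
    - [0,0,0]
    - [0,0,0]
  xyz:
    - [0,0,0]
    - [0,0,0]
    - [0,0,0]
    - [0,0,0]
    - [0,0,0]
    - [0,0,0]
    - [0,0,0]
    - [0,0,0]
  grip: [22,24,26,29,34,40,50,60]
  newtons: 20

```text
t: 10.6
ee_pos: [0.5825, 0.1894, 0.0532]
ee_rot: [-3.141, -0.0, 2.856]
wrist_force: [0.7, -0.2, 0.7]
width: 0.0603
gripper_force: 0.0
```

>>> servo_tool:
  turn:
    - [0,0,0]
    - [0,0,0]
    - [0,0,0]
    - [0,0,0]
    - [0,0,0]
  xyz:
    - [0,0,0]
    - [0,0,0]
    - [0,0,0]
    - [0,0,0]
    - [0,0,0]
  grip: [70,78,78,78,78]

```text
t: 11.1
ee_pos: [0.5825, 0.1895, 0.0533]
ee_rot: [3.142, 0.0, 2.856]
wrist_force: [-0.5, 0.7, -0.5]
width: 0.0779
gripper_force: 0.0
```

>>> servo_tool:
  turn:
    - [0,0,0]
    - [0,0,0]
    - [0,0,0]
    - [0,0,0]
    - [0,0,0]
    - [0,0,0]
    - [0,0,0]
    - [0,0,0]
  xyz:
    - [0,0,10]
    - [0,0,20]
    - [0,0,30]
    - [0,0,30]
    - [0,0,30]
    - [0,0,30]
    - [0,0,20]
    - [0,0,0]
  grip: [78,78,78,78,78,78,78,78]

```text
t: 11.9
ee_pos: [0.5835, 0.1897, 0.2273]
ee_rot: [3.139, 0.005, 2.856]
wrist_force: [-0.2, -0.5, -0.0]
width: 0.0778
gripper_force: 0.0
```

Run:
```python
from m import *
s=sensors.sense();w=snapshot("wrist");C=cam("wrist",s);print(s["t"],s["ee_pos"].round(4),s["wrist_force"].round(1),s["width"])
m=colour(w,"blue");b=sorted([t for t in blobs(m,60) if 200<t[0][0]<360],key=lambda t:-t[1])[:2]
P=[ray(C,t[0],.075) for t in b];d=P[0]-P[1];q=np.mean(P,0)[:2]-[.583,.1884]
print([t[0].round(1).tolist() for t in b],"mid",np.mean(P,0).round(4),"len",np.linalg.norm(d).round(4),"yaw",np.arctan(d[1]/d[0]).round(4),"along",q@[.96,-.28],"across",q@[.28,.96])
a=snapshot("side")
o=np.zeros((420,800,3),np.uint8);o[:,:400]=cv2.resize(a[215:341,140:260],(400,420),interpolation=2);o[:300,400:]=cv2.resize(w,(400,300))
save("c4.png",o)
```

```text
11.9 [0.5835 0.1897 0.2273] [-0.2 -0.5 -0. ] 0.07784230733494364
[[281.2, 272.3], [293.2, 82.8]] mid [0.5829 0.1955 0.075 ] len 0.1868 yaw -0.3434 along -0.002127392507098205 across 0.006789412671434807
```

View pics/c4.png

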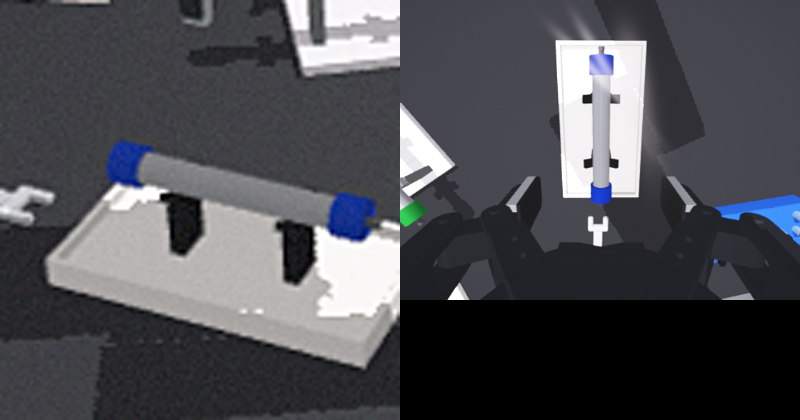

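The wrist view shows the column lying straight in both saddles, with its nuts at (601,64) and (601,193) in the crop and the fingers clear. Glare on the far nut skewed its colour mask, which explains the odd yaw reading. Nothing touches the robot, so I'll hand it in.

```bash
python3 -c "
from station import ticket
print(ticket.job_done())"
```

```text
the job is handed in; nothing more can be done
None
```

The blue-ended column is lying in both saddles of the tray, set down gently and released, the red and green columns were left in the rack, and the job was handed in at about 12 s; no verdict came back.

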